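# Check the vacuum sealer's lid switch and shut the lid

### The job

The vacuum sealer has been wiped down and its lid still stands open. Check its lid switch by hand: reach in under the lid, press the roller lever down just until it clicks without forcing it on towards the end of its travel, and let it spring back; then close the lid fully home and leave it shut. Leave the tea cup, sugar bowl, salt shaker and garlic standing round it where they are.

Things in the scene. Friction and masses are not known exactly. Their poses are not given: they have to be found in the camera images.
- sealer: the vacuum sealer's base: a low white appliance 220 mm deep (x), 300 mm wide (y), its deck 75 mm high, fixed to the worktop. Origin at the centre of its underside; x points to its back (the hinge), -x is its front with the black button panel, y to its left, z up. The switch sits in a pocket in the deck at the right rear (x -40 to +76, y -115 to -55 mm, floor 56 mm high)
- roller (a point): centre of the white roller (14 mm diameter, 13 mm wide, axis along the sealer's y, free to turn) at the front end of the switch's 60 mm steel lever. With the lever at rest it is at x +1, y -85, z +93 mm in the sealer's frame, so its top stands 25 mm above the deck. The lever is hinged behind it (at x +60, z 83 mm), so the roller goes almost straight down when pressed
- switch_lever (a joint): angle of the lever in rad: 0 at rest, grows as the roller is pressed down (60 mm arm: 0.1 rad = 6 mm). It has a snap action: the downward push needed at the roller is 1 N at the start, climbs to 2.8 N at 0.06, then gives way, falling to 1.1 N at 0.22 (it has clicked from 0.15 on); beyond that a stiff spring takes over: 4.5 N at 0.25, 8 N at 0.30 (the overtravel limit, too far), hard stop at 0.34. It springs back by itself
- sealer_lid (a joint): opening of the lid in rad: 0 fully shut, starts between 0.95 and 1.05, stop at 1.07 (the lid cannot be opened further, so it leans over the switch and a tool pointing straight down does not reach the roller). A stiff hinge holds it wherever it is left; shutting it takes about 1 to 3 N at the front edge. When shut, a nose under the lid holds the lever at about 0.2
- lid_hinge (a point): middle of the lid's hinge axis, at x +85, y 0, z +85 mm in the sealer's frame; the axis runs along the sealer's y. Wall cabinets hang 0.57 m above the worktop from about x = 0.56 m on, so keep the wrist clear of them when working over the lid
- lid_edge (a point): middle of the lid's front edge on its flat outer face, 190 mm from the hinge axis (the outer face lies 16 mm outside the plane through the axis; a 90 mm wide, 9 mm thick grip tongue sticks out 20 mm further). The lid is 300 mm wide, its walls reach 23 mm below the outer face; shut, the outer face is 101 mm high
- cup_c: white tea cup 82 x 102 mm, 63 mm high, on the worktop on the sealer's right; origin at the middle of its underside
- salt_shaker: salt shaker with grey top, 44 mm across, 90 mm high, on the sealer's left; origin at its underside
- garlic: garlic bulb, 56 mm, on the sealer's left towards the front; origin at its underside
- sugar_bowl: white lidded sugar bowl, 98 x 135 mm, 112 mm high, right of the sealer towards the back; origin at its underside

How it is judged:
By the outcome, as a careful person would: the job done as asked, in the order asked, and still so for the second after the job is handed in, with the robot touching nothing.
It also fails if it takes over 45 s, if anything falls off the work surface, if the arm or the gripper's body presses on something with over 40 N, if the wrist force passes 120 N, or if a joint passes its speed limit or range.

### The arm

A 6-joint arm with a two-finger parallel gripper is mounted at the origin on a cart in front of the work surface, level with it; the furniture and walls round the work are solid. World frame = base frame: x ahead of the robot, y to its left, z up, the work surface at z = 0. Lengths are in m, angles in rad, forces in N, time in s.
With the tool pointing down it reaches from about 0.3 to 0.85 m from the base axis. Payload 5.4 kg.
Tool frame: the origin (TCP) lies between the finger pads; the fingertips stand 25 mm ahead of it and the grasp point (between the pads) lies 6 mm ahead of it; z points along the fingers, y is the line along which they close (so a half turn about z gives the same grasp; the last joint's range is limited). The gripper opens to 85 mm and grips with 20 to 120 N. Pads are 22 mm wide; open, the fingers measure 114 mm over their backs; the gripper's body (76 mm by 85 mm) begins 54 mm behind the grasp point. The pads swing forward as they close: fully open they stand 13 mm farther back than shut.
Start: joints at [-1.417, 0.158, 1.597, -0, 1.386, -0.21], TCP at [0.205, -0.537, 0.256] pointing down, gripper open.
Joint ranges: [-2.91, 2.91], [-0.94, 2.29], [0.18, 2.7], [-1.29, 4.43], [0.17, 2.64], [-3, 3]. Speed limits (rad/s): [2.57, 2.57, 3.14, 3.14, 3.14, 3.14].

### API

Orientations are given as a rotation vector (axis times angle).
In Python, from station import env gives the robot as it stands.
- The arm moves only by the tool move_arm, never from a script. Its argument "motion" is a list of rows, each an object of numbers: "jaw": the opening in per cent of the stroke, from 0 (shut) to 100 (fully open); "dx", "dy", "dz": the shift along the tool's x, y, z in m; "roll": the turn about the tool's z in degrees. A call has exactly 5 rows; each row shifts and turns the commanded pose from where the row before left it, along the tool's axes as they then stand; what a row does not reach is not made up. A row lasts 1/8 s, in which the tool goes at most 62.5 mm and 10.7 degrees, less where a joint would pass 70% of its speed; a pose out of reach is approached as far as the arm can. A call is refused whole if a number of a shift passes 0.0625 or a number of a turn 10.7, either way. A call with a gripper value outside its range is refused whole. The fingers move at their own pace and stop on an object; the grip force is fixed at half the most. Time passes only in rows, so rows that do not move let the fingers close, or fill a call up. It gives the time, the measured TCP pose, the force, the opening and the grip force at its end, in the units of the state.
- env.state(): the state, without advancing time (a new reading comes with each control period).
- env.grab_frame(name): name is "scene" or "side" or "wrist"; returns the picture (400x640x3 uint8, red, green, blue); there is no depth.
- env.camera_info(name): a dict with "fx", "fy", "cx", "cy" (pixels), "world_to_cam" (4x4, takes a point from world to camera coordinates). Camera axes: x right, y down, z forward; pixel columns grow to the right and rows downward; lengths in m; the calibration is good to about 2 mm. A picture is of the moment at which its call begins: read the wrist's pose just before it. camera_info takes no time and is no camera call; for the wrist camera it gives the pose at the moment of the call.
- env.finish_job(): hands the job in; it is judged then, once.
Trained networks look in the newest picture that a camera, given by its name, has taken for a name from the list of things; names that differ only in an ending like _2 or _b are one class to them, and where a whole thing is asked for, a point or a joint stands for the part that bears it (a point fixed in the world has none). Each returns a list of dicts, best first, with "score" (0 to 1); they miss things now and then, are a little off and sometimes report something else, mostly with a low value. They report only what shows in the picture. A call takes as long as a camera call.
- env.look_for(camera, thing): "xy" ([column, row] in pixels, amid what is visible of it).
- env.cut_out(camera, thing): "region" (400x640 bool, what is visible of it) and "xy" ([column, row] in pixels, amid what is visible of it).
- env.tip_of(camera, thing): "xy" ([column, row] in pixels: a listed point, or the origin of a listed thing).
The state is a dict: "time": time; "q": joint angles; "qd": joint speeds; "joint_efforts": joint torques, N m; "ee_pos": TCP position; "eef_rot": TCP orientation; "ft_force": force on the tool from outside, world axes, zero at the start; "moment": the same for the moment, N m; "opening": finger opening in m; "gripper_force": force on a finger pad.
Only numpy, scipy, OpenCV 4.12 (cv2) and the standard library are available. Lean on these libraries where they do the work, as an engineer would, in place of code of your own. Each camera call takes 0.05 s, during which the arm holds its last target. There are 200 camera calls.

## Working session

There is one attempt and no reset: what is moved stays moved. The work goes in short steps, Python scripts to look and compute and a tool call to move; the robot and the scene stay as the last step left them, time stands still between calls to the robot, and variables do not carry over. Pictures are saved under pics/ and viewed, at most 10 in all, crops included, and the job is handed in when it is done.

Besides the shell and the picture viewer there is one more tool, called after "Emit:" by a JSON object that holds its "method" and its "body". move_arm: Moves the arm, as the interface text tells. Its arguments: {"type":"object","properties":{"motion":{"type":"array"}},"required":["motion"]}

```bash
mkdir -p pics; ls
cat > h.py <<'E'
import numpy as np, cv2
from scipy.spatial.transform import Rotation as R
from scipy.optimize import least_squares
from station import env
def proj(ci,p):
    p=np.atleast_2d(p); M=np.array(ci["world_to_cam"]); c=p@M[:3,:3].T+M[:3,3]
    return np.c_[ci["fx"]*c[:,0]/c[:,2]+ci["cx"],ci["fy"]*c[:,1]/c[:,2]+ci["cy"]]
def ray(ci,uv):
    M=np.array(ci["world_to_cam"]); d=np.array([(uv[0]-ci["cx"])/ci["fx"],(uv[1]-ci["cy"])/ci["fy"],1])
    return -M[:3,:3].T@M[:3,3], M[:3,:3].T@d
def atz(ci,uv,z):
    o,d=ray(ci,uv); return o+d*(z-o[2])/d[2]
E
python3 - <<'E'
from h import *
for c in ["scene","side"]:
    im=env.grab_frame(c); cv2.imwrite(f"pics/{c}0.png",im[:,:,::-1])
    ci=env.camera_info(c); o,_=ray(ci,(0,0)); print(c,o.round(3),ci["fx"])
    for t in ["sealer","roller","lid_hinge","lid_edge","cup_c","salt_shaker","garlic","sugar_bowl"]:
        r=env.tip_of(c,t)[:2]; print(t,[(np.round(x["xy"],1).tolist(),round(x["score"],2)) for x in r])
s=env.state();print(s["time"],s["ee_pos"],s["eef_rot"],s["ft_force"])
E
```

```text
pics
scene [-0.541  0.7    0.63 ] 472.1451655533233
sealer [([307.1, 238.3], 0.93)]
roller [([337.0, 206.6], 0.44)]
lid_hinge [([300.1, 199.5], 0.9)]
lid_edge [([301.2, 159.8], 0.65)]
cup_c [([379.8, 234.2], 0.72)]
salt_shaker [([234.5, 245.5], 0.57)]
garlic [([236.5, 267.4], 0.52), ([307.3, 155.0], 0.52)]
sugar_bowl [([388.3, 198.3], 0.83)]
side [ 1.170e-01 -1.000e-03  1.009e+00] 365.2518815793952
sealer [([314.6, 212.9], 0.83)]
roller [([341.2, 211.0], 0.53)]
lid_hinge [([324.0, 175.8], 0.6)]
lid_edge [([313.3, 167.2], 0.85), ([269.6, 172.3], 0.35)]
cup_c []
salt_shaker [([269.9, 172.2], 0.77)]
garlic [([243.8, 205.6], 0.69)]
sugar_bowl []
0.9 [ 0.2045952  -0.53735751  0.25631376] [3.08975328e+00 5.68262026e-01 8.21082019e-06] [ 0.3857106  -0.86622906 -0.07417029]
```

View pics/scene0.png

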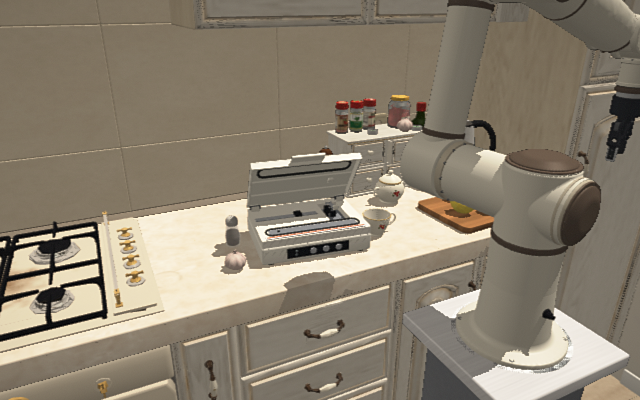

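View pics/side0.png

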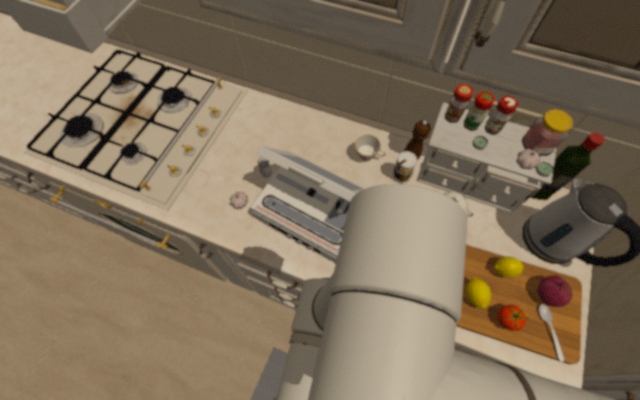

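Run:
```python
from h import *
obs={"scene":{"sealer":(307.1,238.3),"roller":(337,206.6),"lid_hinge":(300.1,199.5),"lid_edge":(301.2,159.8)},
"side":{"sealer":(314.6,212.9),"roller":(341.2,211),"lid_hinge":(324,175.8),"lid_edge":(313.3,167.2)}}
C={c:env.camera_info(c) for c in obs}
for t in obs["scene"]:
    f=lambda p:np.concatenate([proj(C[c],p)[0]-obs[c][t] for c in C])
    r=least_squares(f,[.6,0,.1]); print(t,r.x.round(4),r.fun.round(1))
def pts(v):
    x,y,yaw,lid=v
    L={"sealer":(0,0,0),"roller":(.001,-.085,.093),"lid_hinge":(.085,0,.085)}
    a=np.array([-.19,0,.016]);c,s=np.cos(lid),np.sin(lid)
    L["lid_edge"]=(.085+a[0]*c+a[2]*s,0,.085-a[0]*s+a[2]*c)
    Z=R.from_euler("z",yaw).as_matrix()
    return {k:Z@np.array(p)+[x,y,0] for k,p in L.items()}
def f(v):
    P=pts(v);return np.concatenate([proj(C[c],P[t])[0]-obs[c][t] for c in C for t in P])
r=least_squares(f,[.6,0,0,1],loss="soft_l1",bounds=([0,-1,-1,.95],[1,1,1,1.07]));print(r.x,f(r.x).round(1))
for k,p in pts(r.x).items():print(k,p.round(4))
```

```text
sealer [0.5384 0.2082 0.0087] [ 0.3  0.2 -0.2 -0.3]
roller [0.5328 0.1213 0.0941] [-0.9 -0.4  0.5  0.9]
lid_hinge [0.6122 0.2033 0.1025] [-2.  -1.1  1.1  2. ]
lid_edge [0.5582 0.2137 0.2356] [ 0.7  0.4 -0.4 -0.7]
[ 0.54447959  0.20770729 -0.12802567  1.0240988 ] [-0.4  1.9 -1.8 -0.2 -2.2  2.1  4.9 -5.7  0.8 -0.8  0.   0.3  5.3  1.2
 -0.6  0.2]
sealer [0.5445 0.2077 0.    ]
roller [0.5346 0.1233 0.093 ]
lid_hinge [0.6288 0.1969 0.085 ]
lid_edge [0.5444 0.2077 0.2556]
```

The scene shows the sealer at about (305,225) with its lid open, the garlic and salt shaker to its left and the cup and sugar bowl to its right. In the side view the arm hides its right half. I'll raise and swing the arm clear first, turning the tool so the fingers close along the sealer's x.

Emit:
{"method": "move_arm", "body": {"motion": [{"dz": -0.06, "roll": -10.7, "jaw": 0}, {"dz": -0.06, "roll": -10.7, "jaw": 0}, {"dz": -0.06, "roll": -10.7, "jaw": 0}, {"dz": -0.06, "roll": -10.7, "jaw": 0}, {"dz": -0.06, "roll": -10.7, "jaw": 0}]}}

```text
invalid input at $.motion[0]: expected keys jaw, dx, dy, dz, roll
```

Emit:
{"method": "move_arm", "body": {"motion": [{"dx": 0, "dy": 0, "dz": -0.06, "roll": -10.7, "jaw": 0}, {"dx": 0, "dy": 0, "dz": -0.06, "roll": -10.7, "jaw": 0}, {"dx": 0, "dy": 0, "dz": -0.06, "roll": -10.7, "jaw": 0}, {"dx": 0, "dy": 0, "dz": -0.06, "roll": -10.7, "jaw": 0}, {"dx": 0, "dy": 0, "dz": -0.06, "roll": -10.7, "jaw": 0}]}}

```text
time: 1.52
ee_pos: [0.2045, -0.537, 0.5585]
eef_rot: [2.497, 1.906, -0.001]
ft_force: [-0.5, -1.3, 1.1]
opening: -0.0004
gripper_force: 0.0
```

Run:
```python
from h import *
s=env.state();print(s["time"],s["ee_pos"],np.round(s["q"],3));print(R.from_rotvec(s["eef_rot"]).as_matrix().round(3))
```

```text
1.525 [ 0.20452231 -0.53695386  0.55847394] [-1.417  0.172  0.994  0.     1.975 -1.15 ]
[[ 0.264  0.965  0.   ]
 [ 0.965 -0.264 -0.001]
 [-0.001  0.    -1.   ]]
```

Emit:
{"method": "move_arm", "body": {"motion": [{"dx": 0.05, "dy": 0.008, "dz": -0.02, "roll": -8.6, "jaw": 0}, {"dx": 0.055, "dy": 0.008, "dz": -0.02, "roll": 0, "jaw": 0}, {"dx": 0.055, "dy": 0.008, "dz": -0.02, "roll": 0, "jaw": 0}, {"dx": 0.055, "dy": 0.008, "dz": -0.02, "roll": 0, "jaw": 0}, {"dx": 0.055, "dy": 0.008, "dz": -0.02, "roll": 0, "jaw": 0}]}}

```text
time: 2.15
ee_pos: [0.2846, -0.2751, 0.6571]
eef_rot: [2.354, 2.08, 0.0]
ft_force: [0.9, -0.4, 0.8]
opening: -0.0001
gripper_force: 0.0
```

Emit:
{"method": "move_arm", "body": {"motion": [{"dx": 0.055, "dy": 0.008, "dz": -0.03, "roll": 0, "jaw": 0}, {"dx": 0.055, "dy": 0.008, "dz": -0.03, "roll": 0, "jaw": 0}, {"dx": 0.055, "dy": 0.008, "dz": -0.03, "roll": 0, "jaw": 0}, {"dx": 0.055, "dy": 0.008, "dz": -0.03, "roll": 0, "jaw": 0}, {"dx": 0.055, "dy": 0.008, "dz": -0.03, "roll": 0, "jaw": 0}]}}

```text
time: 2.78
ee_pos: [0.3568, -0.0098, 0.8059]
eef_rot: [2.353, 2.079, 0.001]
ft_force: [1.1, -1.2, 0.0]
opening: -0.0002
gripper_force: 0.0
```

Run:
```python
from h import *
s=env.state();print(s["time"],s["ee_pos"],np.round(s["q"],3));print(R.from_rotvec(s["eef_rot"]).as_matrix().round(3))
im=env.grab_frame("side"); cv2.imwrite("pics/side1.png",cv2.resize(im[120:280,190:430,::-1],(800,533),interpolation=cv2.INTER_CUBIC))
for c in ["scene","side"]:
    if c=="scene": env.grab_frame(c)
    for t in ["sealer","roller","lid_hinge","lid_edge","cup_c"]:
        r=env.tip_of(c,t)[:2]; print(c,t,[(np.round(x["xy"],1).tolist(),round(x["score"],2)) for x in r])
```

```text
2.775 [ 0.3567873  -0.00979063  0.80592927] [-0.37   0.012  0.585 -0.     2.544 -0.246]
[[ 0.123  0.992  0.001]
 [ 0.992 -0.123 -0.001]
 [-0.     0.001 -1.   ]]
scene sealer [([306.4, 238.4], 0.68)]
scene roller [([337.3, 205.7], 0.61), ([233.5, 246.0], 0.56)]
scene lid_hinge [([299.6, 199.2], 0.95)]
scene lid_edge [([304.7, 159.1], 0.8)]
scene cup_c [([376.8, 228.3], 0.59)]
side sealer []
side roller []
side lid_hinge []
side lid_edge []
side cup_c [([377.3, 252.3], 0.91)]
```

Emit:
{"method": "move_arm", "body": {"motion": [{"dx": 0.045, "dy": 0, "dz": 0, "roll": 0, "jaw": 0}, {"dx": 0.045, "dy": 0, "dz": 0, "roll": 0, "jaw": 0}, {"dx": 0, "dy": 0, "dz": -0.05, "roll": 0, "jaw": 0}, {"dx": 0, "dy": 0, "dz": -0.05, "roll": 0, "jaw": 0}, {"dx": 0, "dy": 0, "dz": -0.05, "roll": 0, "jaw": 0}]}}

```text
time: 4.0
ee_pos: [0.3477, 0.0739, 0.8526]
eef_rot: [2.314, 2.043, 0.082]
ft_force: [-0.5, -0.7, 1.0]
opening: 0.0003
gripper_force: 0.0
```

Run:
```python
from h import *
s=env.state();print(s["time"],s["ee_pos"],np.round(s["q"],3));print(R.from_rotvec(s["eef_rot"]).as_matrix().round(3))
```

```text
4.0 [0.34769219 0.0739052  0.85261235] [-0.139  0.139  0.29   0.012  2.637 -0.004]
[[ 0.124  0.989  0.075]
 [ 0.992 -0.124 -0.005]
 [ 0.005  0.075 -0.997]]
```

Emit:
{"method": "move_arm", "body": {"motion": [{"dx": 0, "dy": -0.04, "dz": -0.06, "roll": 0, "jaw": 0}, {"dx": 0, "dy": -0.04, "dz": -0.06, "roll": 0, "jaw": 0}, {"dx": 0, "dy": -0.04, "dz": -0.06, "roll": 0, "jaw": 0}, {"dx": 0, "dy": -0.04, "dz": -0.06, "roll": 0, "jaw": 0}, {"dx": 0, "dy": -0.04, "dz": -0.06, "roll": 0, "jaw": 0}]}}

```text
time: 4.62
ee_pos: [0.1602, 0.1143, 0.8887]
eef_rot: [2.218, 1.95, 0.222]
ft_force: [0.5, 0.1, -0.0]
opening: -0.0003
gripper_force: 0.0
```

Run:
```python
from h import *
s=env.state();print(s["time"],s["ee_pos"],np.round(s["q"],3));print(R.from_rotvec(s["eef_rot"]).as_matrix().round(3))
```

```text
4.625 [0.16023847 0.11428494 0.88869613] [ 0.045 -0.221  0.494 -0.095  2.637  0.084]
[[ 0.129  0.965  0.229]
 [ 0.992 -0.124 -0.036]
 [-0.006  0.232 -0.973]]
```

Emit:
{"method": "move_arm", "body": {"motion": [{"dx": 0, "dy": -0.01, "dz": -0.06, "roll": 0, "jaw": 0}, {"dx": 0, "dy": -0.01, "dz": -0.06, "roll": 0, "jaw": 0}, {"dx": 0, "dy": -0.01, "dz": -0.06, "roll": 0, "jaw": 0}, {"dx": 0, "dy": -0.01, "dz": -0.06, "roll": 0, "jaw": 0}, {"dx": 0, "dy": -0.01, "dz": -0.06, "roll": 0, "jaw": 0}]}}

```text
time: 5.25
ee_pos: [0.0632, 0.1409, 0.9315]
eef_rot: [2.107, 1.865, 0.411]
ft_force: [0.9, 0.4, 0.3]
opening: 0.0002
gripper_force: 0.0
```

Run:
```python
from h import *
s=env.state();print(s["time"],s["ee_pos"],np.round(s["q"],3));print(R.from_rotvec(s["eef_rot"]).as_matrix().round(3))
```

```text
5.25 [0.06320659 0.14089148 0.93150093] [ 1.026 -0.068  0.225 -0.84   2.637  0.337]
[[ 0.118  0.908  0.402]
 [ 0.993 -0.115 -0.032]
 [ 0.017  0.403 -0.915]]
```

Emit:
{"method": "move_arm", "body": {"motion": [{"dx": 0, "dy": 0, "dz": -0.06, "roll": 0, "jaw": 0}, {"dx": 0, "dy": 0, "dz": -0.05, "roll": 0, "jaw": 0}, {"dx": 0, "dy": 0.05, "dz": 0.035, "roll": 0, "jaw": 0}, {"dx": 0, "dy": 0.05, "dz": 0.035, "roll": 0, "jaw": 0}, {"dx": 0, "dy": 0.05, "dz": 0.035, "roll": 0, "jaw": 0}]}}

```text
time: 5.88
ee_pos: [0.1044, 0.1299, 0.928]
eef_rot: [2.072, 1.86, 0.444]
ft_force: [1.0, 1.0, 0.1]
opening: 0.0002
gripper_force: 0.0
```

Run:
```python
from h import *
s=env.state();print(s["time"],s["ee_pos"],np.round(s["q"],3));print(R.from_rotvec(s["eef_rot"]).as_matrix().round(3))
```

```text
5.875 [0.10442643 0.12991224 0.9280374 ] [ 0.661 -0.175  0.352 -0.547  2.549  0.25 ]
[[ 0.104  0.895  0.434]
 [ 0.994 -0.101 -0.03 ]
 [ 0.017  0.435 -0.9  ]]
```

Emit:
{"method": "move_arm", "body": {"motion": [{"dx": 0, "dy": 0.01, "dz": 0.06, "roll": 0, "jaw": 0}, {"dx": 0, "dy": 0.01, "dz": 0.06, "roll": 0, "jaw": 0}, {"dx": 0, "dy": 0, "dz": 0.06, "roll": 0, "jaw": 0}, {"dx": 0, "dy": 0, "dz": 0.06, "roll": 0, "jaw": 0}, {"dx": 0, "dy": 0, "dz": 0.06, "roll": 0, "jaw": 0}]}}

```text
time: 6.5
ee_pos: [0.2452, 0.1165, 0.68]
eef_rot: [2.07, 1.852, 0.437]
ft_force: [0.1, 0.7, 1.4]
opening: -0.0002
gripper_force: 0.0
```

Emit:
{"method": "move_arm", "body": {"motion": [{"dx": 0, "dy": 0, "dz": 0.06, "roll": 0, "jaw": 0}, {"dx": 0, "dy": 0, "dz": 0.06, "roll": 0, "jaw": 0}, {"dx": 0, "dy": 0, "dz": 0.06, "roll": 0, "jaw": 0}, {"dx": 0, "dy": 0, "dz": 0.04, "roll": 0, "jaw": 0}, {"dx": 0, "dy": 0, "dz": 0.02, "roll": 0, "jaw": 0}]}}

```text
time: 7.12
ee_pos: [0.3494, 0.1074, 0.4628]
eef_rot: [2.072, 1.856, 0.432]
ft_force: [-1.1, -0.0, 1.2]
opening: 0.0001
gripper_force: 0.0
```

Run:
```python
from h import *
s=env.state();print(s["time"],s["ee_pos"],np.round(s["q"],3));print(R.from_rotvec(s["eef_rot"]).as_matrix().round(3))
for c in ["scene","wrist"]:
    im=env.grab_frame(c); cv2.imwrite(f"pics/{c}2.png",im[:,:,::-1]); ci=env.camera_info(c)
    print(c,ray(ci,(0,0))[0].round(3))
    if c=="wrist":np.save("w2.npy",ci,allow_pickle=True)
    for t in ["sealer","roller","lid_hinge","lid_edge"]:
        r=env.tip_of(c,t)[:2]; print(c,t,[(np.round(x["xy"],1).tolist(),round(x["score"],2)) for x in r])
```

```text
7.125 [0.34938323 0.10739116 0.46280771] [-0.006 -0.787  1.984 -0.037  1.498  0.098]
[[ 0.108  0.896  0.432]
 [ 0.994 -0.101 -0.039]
 [ 0.008  0.433 -0.901]]
scene [-0.541  0.7    0.63 ]
scene sealer [([309.5, 240.5], 0.83)]
scene roller [([334.5, 206.8], 0.6)]
scene lid_hinge [([300.1, 199.8], 0.58)]
scene lid_edge [([304.1, 160.9], 0.63), ([231.3, 248.3], 0.44)]
wrist [0.305 0.182 0.574]
wrist sealer [([293.9, 92.0], 0.95)]
wrist roller [([312.9, 137.8], 0.55), ([284.1, 202.3], 0.15)]
wrist lid_hinge []
wrist lid_edge [([365.0, 74.4], 0.65), ([314.0, 139.2], 0.39)]
```

View pics/wrist2.png

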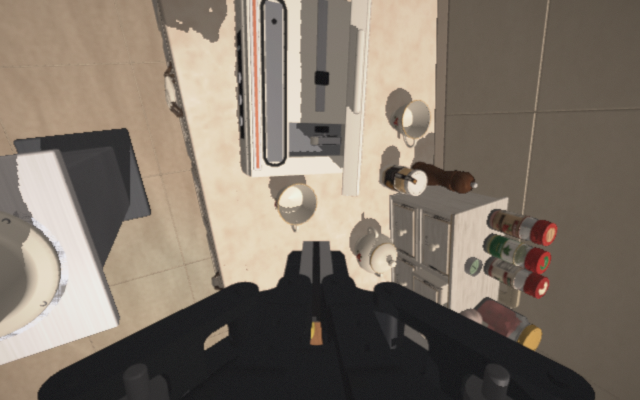

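```bash
cat > fit.py <<'E'
from h import *
w=np.load("w2.npy",allow_pickle=True).item()
S=env.camera_info("scene");D=env.camera_info("side")
def loc(lid):
    a=np.array([-.19,0,.016]);c,s=np.cos(lid),np.sin(lid)
    e=lambda u,y,n:(.085+u*c+n*s,y,.085-u*s+n*c)
    return {"sealer":(0,0,0),"roller":(.001,-.085,.093),"lid_hinge":(.085,0,.085),"lid_edge":e(-.19,0,.016),"cFR":(-.11,-.15,.075),
     "lidcorner":e(-.19,-.15,.016)}
def pts(v):
    Z=R.from_euler("z",v[2]).as_matrix();return {k:Z@np.array(p)+[v[0],v[1],0] for k,p in loc(v[3]).items()}
obs=[(S,"sealer",(307.5,239)),(S,"roller",(336.3,206.4)),(S,"lid_hinge",(300,199.5)),(S,"lid_edge",(303.3,160)),
(D,"sealer",(314.6,212.9)),(D,"roller",(341.2,211)),(D,"lid_edge",(313.3,167.2)),
(w,"sealer",(293.9,92)),(w,"roller",(313.5,138.5)),(w,"lid_edge",(365,74.4)),(w,"cFR",(248,174))]
f=lambda v:np.concatenate([proj(c,pts(v)[t])[0]-o for c,t,o in obs])
r=least_squares(f,[.54,.2,-.1,1],loss="soft_l1",bounds=([0,-1,-1,.95],[1,1,1,1.07]))
if __name__=="__main__":
    print(r.x)
    for (c,t,o),e in zip(obs,f(r.x).reshape(-1,2)):print(t,e.round(1))
    for k,p in pts(r.x).items():print(k,p.round(4),proj(w,p).round(1))
E
python3 fit.py
python3 - <<'E'
import cv2
i=cv2.imread("pics/wrist2.png")[0:220,220:420];cv2.imwrite("pics/wrist2c.png",cv2.resize(i,(545,600),interpolation=cv2.INTER_CUBIC))
E
```

```text
[ 0.54804232  0.21108865 -0.19589912  0.95417259]
sealer [-2.4  0.9]
roller [-2.1  0.6]
lid_hinge [-1.7  1.6]
lid_edge [ 2.1 -2.4]
sealer [ 0.3 -2.1]
roller [-1.7  0.4]
lid_edge [-3.9  3.4]
sealer [2.  1.2]
roller [0.3 1.5]
lid_edge [ 0.5 -0.1]
cFR [-0.9  0.6]
sealer [0.548  0.2111 0.    ] [[295.9  93.2]]
roller [0.5325 0.1275 0.093 ] [[313.8 140. ]]
lid_hinge [0.6314 0.1945 0.085 ] [[356.5  95.4]]
lid_edge [0.5364 0.2134 0.2493] [[365.5  74.3]]
cFR [0.4109 0.0854 0.075 ] [[247.1 174.6]]
lidcorner [0.5073 0.0663 0.2493] [[352.6 195.2]]
```

View pics/wrist2c.png

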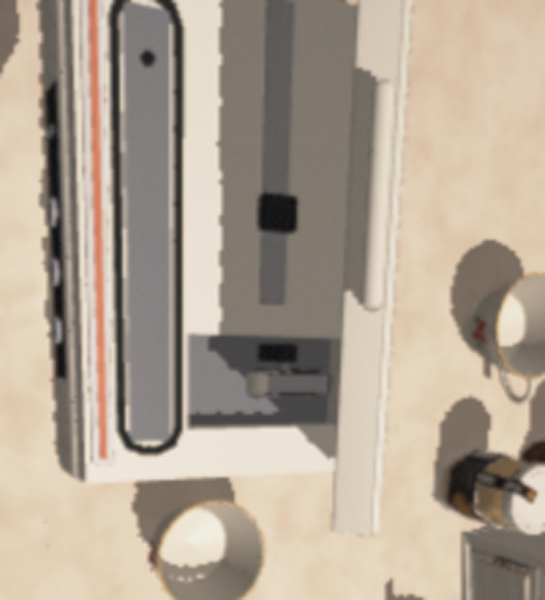

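```bash
cat > fit2.py <<'E'
from fit import *
def loc(lid):
    c,s=np.cos(lid),np.sin(lid)
    e=lambda u,y,n:(.085+u*c+n*s,y,.085-u*s+n*c)
    return {"sealer":(0,0,0),"roller":(.001,-.085,.093),"rolltop":(.001,-.085,.1),"lid_hinge":(.085,0,.085),"lid_edge":e(-.19,0,.016),"cFR":(-.11,-.15,.075),
     "lco":e(-.19,-.15,.016),"lci":e(-.19,-.15,-.007),"p1":(-.04,-.055,.075),"p2":(-.04,-.115,.075),"ton":e(-.21,-.045,.016),"inm":e(-.19,-.085,-.007)}
def pts(v):
    Z=R.from_euler("z",v[2]).as_matrix();return {k:Z@np.array(p)+[v[0],v[1],0] for k,p in loc(v[3]).items()}
cr=lambda x,y:(220+x/2.725,y/2.727)
obs2=[(w,"rolltop",cr(258,383)),(w,"cFR",cr(85,480)),(w,"lco",cr(378,533)),(w,"lci",cr(333,530)),(w,"p1",cr(190,335)),(w,"p2",cr(188,425)),(w,"ton",cr(372,308)),
(S,"roller",(336.3,206.4)),(S,"sealer",(307.5,239)),(S,"lid_hinge",(300,199.5)),(S,"lid_edge",(303.3,160))]
f2=lambda v:np.concatenate([proj(c,pts(v)[t])[0]-o for c,t,o in obs2])
r2=least_squares(f2,[.54,.2,-.1,1],loss="soft_l1",bounds=([0,-1,-1,.9],[1,1,1,1.1]))
if __name__=="__main__":
    print(r2.x)
    for (c,t,o),e in zip(obs2,f2(r2.x).reshape(-1,2)):print(t,e.round(1))
    for k,p in pts(r2.x).items():print(k,p.round(4))
E
python3 fit2.py
```

```text
[ 0.54576166  0.21129435 -0.13960991  0.96424   ]
rolltop [ 2.2 -0.1]
cFR [-0.4  2.3]
lco [-0.9  0.2]
lci [-1.6  0.3]
p1 [-0.2 -1.2]
p2 [0.4 0.9]
ton [ 6.5 -0.1]
roller [-2.3  0.2]
sealer [-2.1  1.3]
lid_hinge [-3.   2.1]
lid_edge [ 2.4 -2.8]
sealer [0.5458 0.2113 0.    ]
roller [0.5349 0.127  0.093 ]
rolltop [0.5349 0.127  0.1   ]
lid_hinge [0.6299 0.1995 0.085 ]
lid_edge [0.5357 0.2127 0.2502]
cFR [0.416  0.0781 0.075 ]
lco [0.5148 0.0642 0.2502]
lci [0.4961 0.0668 0.2371]
p1 [0.4985 0.1624 0.075 ]
p2 [0.4901 0.103  0.075 ]
ton [0.5181 0.1697 0.2667]
inm [0.5052 0.1312 0.2371]
```

Run:
```python
from fit2 import *
T=np.array([.34938,.10739,.46281]);M=np.array([[.108,.896,.432],[.994,-.101,-.039],[.008,.433,-.901]])
for uv in [(303,242),(330,242),(290,252),(342,252),(285,282),(350,282),(245,285),(395,285),(130,335),(500,335),(50,375),(590,375)]:
  o,d=ray(w,uv);o=M.T@(o-T);d=M.T@d
  print(uv,[(o+d*((x-o[0])/d[0])).round(4)[1:].tolist() for x in (0,.011)])
s=env.state()
for k in ["rolltop","inm","ton"]: print(k,(M.T@(pts(r2.x)[k]-s["ee_pos"])).round(4))
yaw=r2.x[2];sx=np.array([np.cos(yaw),np.sin(yaw),0]);print(M.T@sx)
```

```text
(303, 242) [[-0.005, 0.0438], [-0.004, 0.0177]]
(330, 242) [[0.0112, 0.0437], [0.0096, 0.0177]]
(290, 252) [[-0.0117, 0.0297], [-0.0096, 0.0059]]
(342, 252) [[0.0171, 0.0296], [0.0146, 0.0058]]
(285, 282) [[-0.0115, -0.0021], [-0.0095, -0.021]]
(350, 282) [[0.0178, -0.0022], [0.0152, -0.0211]]
(245, 285) [[-0.029, -0.0046], [-0.0242, -0.023]]
(395, 285) [[0.0374, -0.0049], [0.0317, -0.0233]]
(130, 335) [[-0.0609, -0.0364], [-0.0511, -0.0498]]
(500, 335) [[0.0647, -0.037], [0.0547, -0.0504]]
(50, 375) [[-0.074, -0.0528], [-0.0621, -0.0637]]
(590, 375) [[0.0805, -0.0536], [0.0681, -0.0644]]
rolltop [0.0356 0.0044 0.4104]
inm [0.0376 0.0367 0.2739]
ton [0.0776 0.0572 0.2514]
[-0.03137269  0.90133708  0.43322391]
```

Emit:
{"method": "move_arm", "body": {"motion": [{"dx": 0.035, "dy": 0, "dz": 0.02, "roll": 0, "jaw": 0}, {"dx": 0, "dy": 0, "dz": 0.02, "roll": -10.7, "jaw": 0}, {"dx": 0, "dy": 0, "dz": 0.02, "roll": -10.7, "jaw": 0}, {"dx": 0, "dy": 0, "dz": 0.02, "roll": -10.7, "jaw": 0}, {"dx": 0, "dy": 0, "dz": 0.02, "roll": -10.7, "jaw": 0}]}}

```text
time: 8.25
ee_pos: [0.3978, 0.1393, 0.377]
eef_rot: [1.21, 2.426, 0.229]
ft_force: [-0.2, 0.2, 0.2]
opening: 0.0002
gripper_force: 0.0
```

Emit:
{"method": "move_arm", "body": {"motion": [{"dx": 0, "dy": 0, "dz": 0.02, "roll": -10.7, "jaw": 0}, {"dx": 0, "dy": 0, "dz": 0.02, "roll": -10.7, "jaw": 0}, {"dx": 0, "dy": 0, "dz": 0.02, "roll": -10.7, "jaw": 0}, {"dx": 0, "dy": 0, "dz": 0.01, "roll": -10.7, "jaw": 0}, {"dx": 0, "dy": 0, "dz": 0, "roll": -2.4, "jaw": 0}]}}

```text
time: 8.88
ee_pos: [0.4278, 0.1365, 0.3133]
eef_rot: [0.188, 2.685, -0.012]
ft_force: [0.2, -0.1, 0.1]
opening: -0.0004
gripper_force: 0.0
```

Run:
```python
from h import *
s=env.state();print(s["time"],s["ee_pos"],np.round(s["q"],3));print(R.from_rotvec(s["eef_rot"]).as_matrix().round(3))
c="wrist"; ci=env.camera_info(c);np.save("w3.npy",ci,allow_pickle=True)
im=env.grab_frame(c); cv2.imwrite(f"pics/{c}3.png",im[:,:,::-1])
for t in ["roller","lid_edge","sealer"]:
    r=env.tip_of(c,t)[:2]; print(c,t,[(np.round(x["xy"],1).tolist(),round(x["score"],2)) for x in r])
```

```text
8.875 [0.42781872 0.13649657 0.31326721] [ 0.088 -0.544  2.143 -0.086  1.1   -1.321]
[[-0.891  0.134  0.434]
 [ 0.131  0.991 -0.039]
 [-0.435  0.022 -0.9  ]]
wrist roller [([313.7, 177.9], 0.76)]
wrist lid_edge [([422.6, 280.2], 0.69)]
wrist sealer [([371.6, 138.2], 0.91)]
```

View pics/wrist3.png

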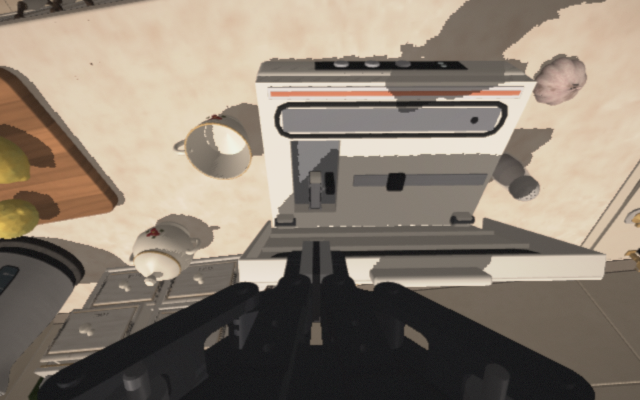

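```bash
cat > fit3.py <<'E'
from fit2 import *
import fit2
w3=np.load("w3.npy",allow_pickle=True).item()
b=fit2.loc
def loc3(lid):
    d=b(lid);d["lcoL"]=(d["lco"][0],.15,d["lco"][2]);d["lciL"]=(d["lci"][0],.15,d["lci"][2]);d["cFL"]=(-.11,.15,.075);return d
fit2.loc=loc3
o3=[("roller",(314.2,178)),("cFR",(258,82)),("cFL",(533,82)),("p1",(341,141)),("p2",(292.5,141)),("lci",(241,260)),("lco",(240,283)),("lciL",(605,255)),("lcoL",(602,280))]
obs3=[(w3,t,o) for t,o in o3]+[x for x in obs2 if x[0] is w and x[1]!="ton"]
f3=lambda v:np.concatenate([proj(c,pts(v)[t])[0]-o for c,t,o in obs3])
r3=least_squares(f3,[.54,.2,-.1,1],loss="soft_l1",bounds=([0,-1,-1,.9],[1,1,1,1.1]))
if __name__=="__main__":
    print(r3.x)
    for (c,t,o),e in zip(obs3,f3(r3.x).reshape(-1,2)):print(t,e.round(1))
    s=env.state();M=R.from_rotvec(s["eef_rot"]).as_matrix()
    for k,p in pts(r3.x).items():print(k,p.round(4),(M.T@(p-s["ee_pos"])).round(4))
    print(M.T@np.array([np.cos(r3.x[2]),np.sin(r3.x[2]),0]))
    for uv in [(303,242),(332,242),(317.5,242)]:
        o,d=ray(w3,uv);o=M.T@(o-s["ee_pos"]);d=M.T@d;print((o+d*((.025-o[2])/d[2])).round(4))
E
python3 fit3.py
```

```text
[ 0.54624701  0.21173681 -0.14642203  0.9700491 ]
roller [1.6 1. ]
cFR [-4.7 -0.5]
cFL [7.7 0.6]
p1 [0.2 1. ]
p2 [-2.  1.]
lci [-2.1 -1.3]
lco [-0.1  3.3]
lciL [ 0.6 -0.1]
lcoL [0.4 1.8]
rolltop [ 2.1 -0.4]
cFR [-0.8  1.6]
lco [-0.4 -0.1]
lci [-1.1 -0.1]
p1 [-0.2 -1.7]
p2 [0.2 0.5]
sealer [0.5462 0.2117 0.    ] [0.0424 0.083  0.3315]
roller [0.5348 0.1275 0.093 ] [0.0007 0.0003 0.2461]
rolltop [0.5348 0.1275 0.1   ] [-0.0024  0.0004  0.2398]
lid_hinge [0.6303 0.1993 0.085 ] [-0.0712  0.0843  0.2922]
lid_edge [0.5371 0.2131 0.2508] [-0.0589  0.0891  0.102 ]
cFR [0.4155 0.0794 0.075 ] [ 0.1082 -0.0642  0.2122]
lco [0.5153 0.0647 0.2508] [-0.0593 -0.0608  0.0981]
lci [0.4965 0.0675 0.2378] [-0.0365 -0.061   0.1015]
p1 [0.4987 0.1632 0.075 ] [0.0455 0.0302 0.2452]
p2 [0.4899 0.1038 0.075 ] [ 0.0453 -0.0298  0.2436]
ton [0.5194 0.1702 0.2673] [-0.056   0.0447  0.0811]
inm [0.506  0.1318 0.2378] [-0.0364  0.004   0.1032]
lcoL [0.559  0.3615 0.2508] [-0.0585  0.2391  0.1058]
lciL [0.5403 0.3642 0.2378] [-0.0357  0.2389  0.1092]
cFL [0.4593 0.3762 0.075 ] [0.109  0.2357 0.2199]
[-0.89950786 -0.00869923  0.43681797]
[ 0.0103 -0.0062  0.025 ]
[0.0104 0.0086 0.025 ]
[0.0104 0.0012 0.025 ]
```

The fingers point at the roller, which is at about (314,178) in this picture, and the lid edge lies just ahead at row 255–283. I'll back off 7 mm for lid clearance and approach along the tool axis.

Emit:
{"method": "move_arm", "body": {"motion": [{"dx": 0.007, "dy": 0, "dz": 0.04, "roll": 0, "jaw": 0}, {"dx": 0, "dy": 0, "dz": 0.05, "roll": 0, "jaw": 0}, {"dx": 0, "dy": 0, "dz": 0.05, "roll": 0, "jaw": 0}, {"dx": 0, "dy": 0, "dz": 0.04, "roll": 0, "jaw": 0}, {"dx": 0, "dy": 0, "dz": 0.015, "roll": 0, "jaw": 0}]}}

```text
time: 9.7
ee_pos: [0.506, 0.1297, 0.1331]
eef_rot: [0.193, 2.686, -0.011]
ft_force: [-0.9, 0.6, 0.3]
opening: 0.0002
gripper_force: 0.0
```

```bash
cat > ft.py <<'E'
from h import *
import sys
F=[];c=sys.argv[2] if len(sys.argv)>2 else "scene"
for i in range(int(sys.argv[1])):
    im=env.grab_frame(c);s=env.state();F.append(s["ft_force"])
F=np.array(F);M=R.from_rotvec(s["eef_rot"]).as_matrix()
print(s["time"],s["ee_pos"].round(4) if hasattr(s["ee_pos"],"round") else s["ee_pos"],"F",F.mean(0).round(2),"sd",F.std(0).round(2),"tool",(F.mean(0)@M).round(2))
E
python3 ft.py 6
python3 - <<'E'
from h import *
c="wrist"; ci=env.camera_info(c)
im=env.grab_frame(c); cv2.imwrite("pics/w4.png",cv2.resize(im[60:300,180:500,::-1],(800,600),interpolation=cv2.INTER_CUBIC))
print(env.look_for(c,"roller")[:2]); print(R.from_rotvec(env.state()["eef_rot"]).as_matrix().round(3))
E
```

```text
10.0 [0.5073 0.1301 0.1372] F [-0.28  0.34  0.24] sd [0.78 0.66 0.58] tool [ 0.19  0.3  -0.35]
[{'xy': [312.5, 238.0], 'score': 0.8}, {'xy': [442.1, 148.6], 'score': 0.6}]
[[-0.889  0.136  0.438]
 [ 0.133  0.99  -0.038]
 [-0.439  0.024 -0.898]]
```

View pics/w4.png

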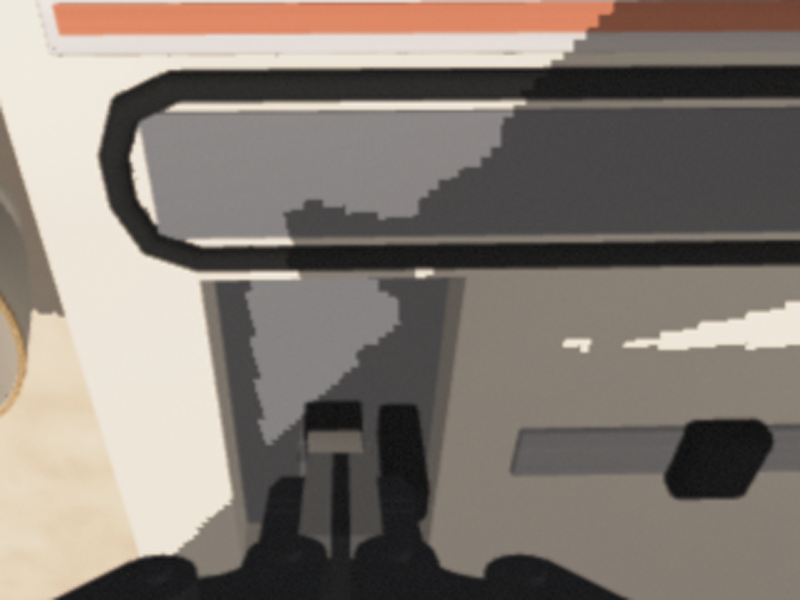

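Emit:
{"method": "move_arm", "body": {"motion": [{"dx": 0, "dy": 0, "dz": 0.005, "roll": 0, "jaw": 0}, {"dx": 0, "dy": 0, "dz": 0.005, "roll": 0, "jaw": 0}, {"dx": 0, "dy": 0, "dz": 0.005, "roll": 0, "jaw": 0}, {"dx": 0, "dy": 0, "dz": 0.003, "roll": 0, "jaw": 0}, {"dx": 0, "dy": 0, "dz": 0, "roll": 0, "jaw": 0}]}}

```text
time: 10.72
ee_pos: [0.5145, 0.1292, 0.1193]
eef_rot: [0.192, 2.683, -0.011]
ft_force: [-0.5, 0.4, 1.3]
opening: -0.0003
gripper_force: 0.6
```

```bash
python3 ft.py 8
```

```text
11.125 [0.5146 0.1292 0.1198] F [-0.99 -0.65  1.18] sd [0.45 0.59 0.72] tool [ 0.28 -0.75 -1.47]
```

Emit:
{"method": "move_arm", "body": {"motion": [{"dx": 0.0009, "dy": 0, "dz": 0.0018, "roll": 0, "jaw": 0}, {"dx": 0.0009, "dy": 0, "dz": 0.0018, "roll": 0, "jaw": 0}, {"dx": 0, "dy": 0, "dz": 0, "roll": 0, "jaw": 0}, {"dx": 0, "dy": 0, "dz": 0, "roll": 0, "jaw": 0}, {"dx": 0, "dy": 0, "dz": 0, "roll": 0, "jaw": 0}]}}

```text
time: 11.75
ee_pos: [0.5145, 0.1293, 0.1156]
eef_rot: [0.191, 2.682, -0.011]
ft_force: [-2.0, -0.6, 1.6]
opening: 0.0003
gripper_force: 1.0
```

```bash
python3 ft.py 8
```

```text
12.15 [0.5145 0.1293 0.1156] F [-1.48 -1.53  1.8 ] sd [0.23 0.27 0.59] tool [ 0.33 -1.67 -2.21]
```

Emit:
{"method": "move_arm", "body": {"motion": [{"dx": 0, "dy": -0.0015, "dz": 0, "roll": 0, "jaw": 0}, {"dx": 0, "dy": -0.0015, "dz": 0, "roll": 0, "jaw": 0}, {"dx": 0, "dy": 0, "dz": 0, "roll": 0, "jaw": 0}, {"dx": 0, "dy": 0, "dz": 0, "roll": 0, "jaw": 0}, {"dx": 0, "dy": 0, "dz": 0, "roll": 0, "jaw": 0}]}}

```text
time: 12.78
ee_pos: [0.5141, 0.1264, 0.1156]
eef_rot: [0.191, 2.682, -0.01]
ft_force: [-0.5, 1.1, 2.2]
opening: -0.0001
gripper_force: 1.0
```

```bash
python3 ft.py 6
python3 - <<'E'
from h import *
im=env.grab_frame("wrist"); cv2.imwrite("pics/w5.png",cv2.resize(im[150:300,230:430,::-1],(800,600),interpolation=cv2.INTER_CUBIC))
E
```

```text
13.075 [0.5141 0.1264 0.1156] F [-0.7   1.48  1.85] sd [0.54 0.35 0.47] tool [ 0.02  1.42 -2.02]
```

View pics/w5.png

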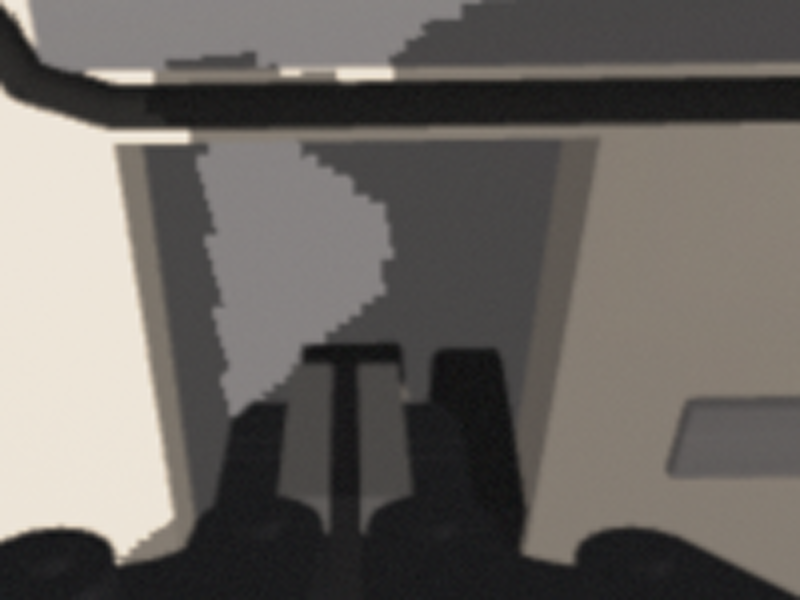

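The tips sit centrally on the dark roller (columns 303–402). The sideways force was only friction. I'll press further.

Emit:
{"method": "move_arm", "body": {"motion": [{"dx": 0.0009, "dy": 0, "dz": 0.0018, "roll": 0, "jaw": 0}, {"dx": 0.0009, "dy": 0, "dz": 0.0018, "roll": 0, "jaw": 0}, {"dx": 0, "dy": 0, "dz": 0, "roll": 0, "jaw": 0}, {"dx": 0, "dy": 0, "dz": 0, "roll": 0, "jaw": 0}, {"dx": 0, "dy": 0, "dz": 0, "roll": 0, "jaw": 0}]}}

```text
time: 13.75
ee_pos: [0.5139, 0.1265, 0.1114]
eef_rot: [0.191, 2.683, -0.011]
ft_force: [-1.3, 1.7, 2.0]
opening: 0.0002
gripper_force: 0.8
```

```bash
python3 ft.py 6
```

```text
14.05 [0.514  0.1264 0.1115] F [-0.7   1.23  1.35] sd [0.31 0.17 0.56] tool [ 0.2   1.16 -1.56]
```

Emit:
{"method": "move_arm", "body": {"motion": [{"dx": 0.0009, "dy": 0, "dz": 0.0018, "roll": 0, "jaw": 0}, {"dx": 0.0004, "dy": 0, "dz": 0.0009, "roll": 0, "jaw": 0}, {"dx": 0, "dy": 0, "dz": 0, "roll": 0, "jaw": 0}, {"dx": 0, "dy": 0, "dz": 0, "roll": 0, "jaw": 0}, {"dx": 0, "dy": 0, "dz": 0, "roll": 0, "jaw": 0}]}}

```text
time: 14.68
ee_pos: [0.514, 0.1265, 0.1085]
eef_rot: [0.191, 2.683, -0.011]
ft_force: [-0.8, 0.7, 1.5]
opening: -0.0002
gripper_force: 0.7
```

```bash
python3 ft.py 6
```

```text
14.975 [0.514  0.1265 0.1085] F [-0.72  1.12  1.16] sd [0.63 0.57 0.59] tool [ 0.28  1.03 -1.4 ]
```

The force climbed and then fell to about 1.2 N at roughly 12 mm of travel, so the switch has clicked and isn't in overtravel. Now I'll let it spring back and retreat along the tool axis.

Emit:
{"method": "move_arm", "body": {"motion": [{"dx": 0, "dy": 0, "dz": -0.02, "roll": 0, "jaw": 0}, {"dx": 0, "dy": 0, "dz": -0.06, "roll": 0, "jaw": 0}, {"dx": 0, "dy": 0, "dz": -0.06, "roll": 0, "jaw": 0}, {"dx": 0, "dy": 0, "dz": -0.06, "roll": 0, "jaw": 0}, {"dx": 0, "dy": 0, "dz": -0.06, "roll": 0, "jaw": 0}]}}

```text
time: 15.6
ee_pos: [0.3995, 0.1364, 0.3439]
eef_rot: [0.192, 2.682, -0.011]
ft_force: [0.6, 0.4, 0.9]
opening: 0.0
gripper_force: 0.0
```

```bash
cat > lid.py <<'E'
from fit3 import *
x,y,yaw,_=r3.x
Z=R.from_euler("z",yaw).as_matrix()
s=env.state();M=R.from_rotvec(s["eef_rot"]).as_matrix();p=np.array(s["ee_pos"])
def P(a,gap,u=.175,yy=0):
    c,sn=np.cos(a),np.sin(a);q=np.array([.085-u*c+.016*sn,yy,.085+u*sn+.016*c])+gap*np.array([sn,0,c])
    return Z@q+[x,y,0]
def tcp(C): return C-M@np.array([.011,0,.025])
if __name__=="__main__":
    print(s["time"],p.round(4)); tp=[tcp(P(.97,.012)+[0,0,.07]),tcp(P(.97,.012))]+[tcp(P(a,-.003)) for a in np.r_[.97:0:8j]]+[tcp(P(0,-.003))]
    prev=p
    for t in tp: print(t.round(4),(M.T@(t-prev)).round(4)); prev=t
E
python3 lid.py; python3 -c "
from h import *
env.grab_frame('wrist');print([env.tip_of('wrist',t)[:1] for t in ('roller','lid_edge')])"
```

```text
15.6 [0.3995 0.1364 0.3439]
[0.5542 0.2099 0.3425] [-0.1272  0.0939  0.0659]
[0.5542 0.2099 0.2725] [ 0.0306 -0.0017  0.0629]
[0.542  0.2117 0.264 ] [ 0.0148 -0.0001  0.0022]
[0.5221 0.2146 0.2504] [ 0.024  -0.0001  0.0035]
[0.5042 0.2173 0.2341] [ 0.0233 -0.0002  0.0068]
[0.4888 0.2195 0.2154] [ 0.0222 -0.0003  0.0099]
[0.476  0.2214 0.1949] [ 0.0206 -0.0004  0.0129]
[0.4662 0.2229 0.1727] [ 0.0186 -0.0004  0.0156]
[0.4595 0.2239 0.1493] [ 0.0163 -0.0005  0.018 ]
[0.4561 0.2244 0.1253] [ 0.0136 -0.0005  0.0201]
[0.4561 0.2244 0.1253] [0. 0. 0.]
[[{'xy': [316.7, 178.6], 'score': 0.78}], [{'xy': [409.7, 274.2], 'score': 0.71}]]
```

Emit:
{"method": "move_arm", "body": {"motion": [{"dx": -0.026, "dy": 0.019, "dz": 0.013, "roll": 0, "jaw": 0}, {"dx": -0.026, "dy": 0.019, "dz": 0.013, "roll": 0, "jaw": 0}, {"dx": -0.026, "dy": 0.019, "dz": 0.013, "roll": 0, "jaw": 0}, {"dx": -0.027, "dy": 0.019, "dz": 0.013, "roll": 0, "jaw": 0}, {"dx": -0.027, "dy": 0.018, "dz": 0.014, "roll": 0, "jaw": 0}]}}

```text
time: 16.38
ee_pos: [0.5605, 0.2097, 0.34]
eef_rot: [0.191, 2.686, -0.012]
ft_force: [0.2, -0.3, -0.2]
opening: 0.0004
gripper_force: 0.0
```

```bash
python3 lid.py | head -3
python3 - <<'E'
from fit3 import *
w=env.camera_info("wrist");im=env.grab_frame("wrist"); cv2.imwrite("pics/w6.png",im[:,:,::-1]);print(env.tip_of("wrist","lid_edge")[:2],proj(w,pts(r3.x)["lid_edge"]),proj(w,pts(r3.x)["lco"]))
E
```

```text
16.375 [0.5605 0.2097 0.34  ]
[0.5543 0.2099 0.3425] [ 0.0045 -0.0006 -0.0049]
[0.5543 0.2099 0.2725] [ 0.0303 -0.0016  0.0631]
[{'xy': [129.2, 25.5], 'score': 0.64}, {'xy': [224.8, 65.6], 'score': 0.17}] [[311.83856647 135.90882632]] [[ 62.33560771 136.55642873]]
```

View pics/w6.png

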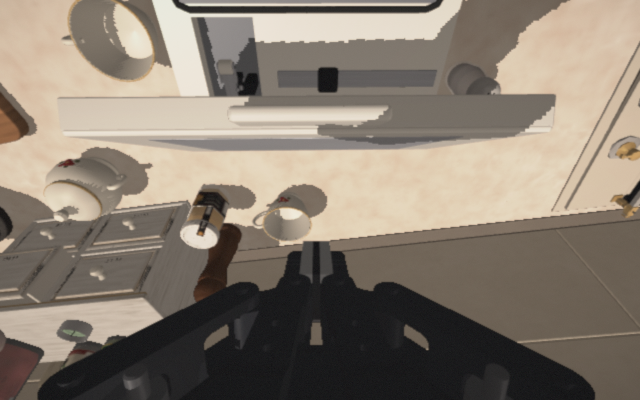

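The view shows the roller back at rest at (226,68). The lid's outer edge is at row 136, as predicted, with the fingertips behind it. I'll lower behind the lid and push it closed.

Emit:
{"method": "move_arm", "body": {"motion": [{"dx": 0.017, "dy": 0, "dz": 0.029, "roll": 0, "jaw": 0}, {"dx": 0.017, "dy": 0, "dz": 0.029, "roll": 0, "jaw": 0}, {"dx": 0.015, "dy": 0, "dz": 0.002, "roll": 0, "jaw": 0}, {"dx": 0.012, "dy": 0, "dz": 0.002, "roll": 0, "jaw": 0}, {"dx": 0.012, "dy": 0, "dz": 0.002, "roll": 0, "jaw": 0}]}}

```text
time: 17.1
ee_pos: [0.5228, 0.2169, 0.2548]
eef_rot: [0.191, 2.679, -0.01]
ft_force: [1.0, -0.4, -0.1]
opening: 0.0001
gripper_force: 0.6
```

```bash
python3 ft.py 3; python3 lid.py | tail -8
```

```text
17.25 [0.5223 0.2171 0.2538] F [-0.05 -0.25  0.14] sd [0.82 0.39 0.73] tool [-0.05 -0.25 -0.14]
[0.5221 0.2146 0.2504] [ 0.024  -0.0001  0.0035]
[0.5042 0.2173 0.2341] [ 0.0233 -0.0002  0.0068]
[0.4888 0.2195 0.2154] [ 0.0222 -0.0003  0.0099]
[0.476  0.2214 0.1949] [ 0.0206 -0.0004  0.0129]
[0.4662 0.2229 0.1727] [ 0.0186 -0.0004  0.0156]
[0.4595 0.2238 0.1493] [ 0.0163 -0.0005  0.018 ]
[0.4561 0.2244 0.1253] [ 0.0136 -0.0005  0.0201]
[0.4561 0.2244 0.1253] [0. 0. 0.]
```

Contact started at about this pose. I'll sweep along the arc.

Emit:
{"method": "move_arm", "body": {"motion": [{"dx": 0.023, "dy": 0, "dz": 0.008, "roll": 0, "jaw": 0}, {"dx": 0.022, "dy": 0, "dz": 0.01, "roll": 0, "jaw": 0}, {"dx": 0.021, "dy": 0, "dz": 0.013, "roll": 0, "jaw": 0}, {"dx": 0, "dy": 0, "dz": 0, "roll": 0, "jaw": 0}, {"dx": 0, "dy": 0, "dz": 0, "roll": 0, "jaw": 0}]}}

```text
time: 17.88
ee_pos: [0.4786, 0.2246, 0.1982]
eef_rot: [0.191, 2.68, -0.009]
ft_force: [-0.2, -0.2, 1.6]
opening: 0.0002
gripper_force: 0.0
```

```bash
python3 ft.py 2
python3 - <<'E'
from lid import *
for t in [tcp(P(a,-.003)) for a in (.28,.14,.03)]: print(t.round(4),(M.T@(t-p)).round(4))
im=env.grab_frame("scene"); cv2.imwrite("pics/s7.png",cv2.resize(im[120:290,200:440,::-1],(800,566)))
E
```

```text
17.975 [0.4788 0.2245 0.1983] F [-0.12  0.22  0.09] sd [0.09 0.5  0.37] tool [ 0.09  0.21 -0.14]
[0.4663 0.2228 0.1731] [ 0.0219 -0.004   0.0172]
[0.4595 0.2238 0.1496] [ 0.0384 -0.0045  0.0354]
[0.4565 0.2243 0.1305] [ 0.0495 -0.005   0.0512]
```

View pics/s7.png

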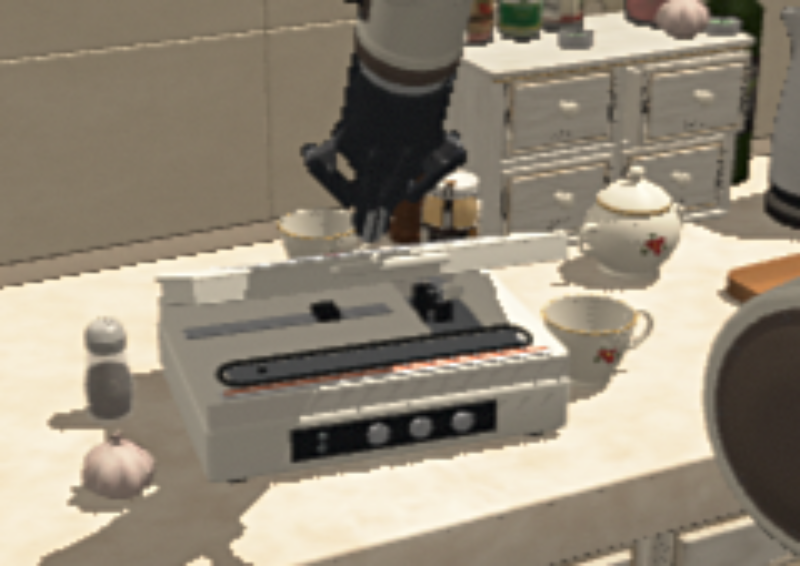

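The lid is about half closed under the fingers and all four objects are still in place. Continuing.

Emit:
{"method": "move_arm", "body": {"motion": [{"dx": 0.02, "dy": 0, "dz": 0.016, "roll": 0, "jaw": 0}, {"dx": 0.016, "dy": 0, "dz": 0.018, "roll": 0, "jaw": 0}, {"dx": 0.011, "dy": 0, "dz": 0.014, "roll": 0, "jaw": 0}, {"dx": 0, "dy": 0, "dz": 0, "roll": 0, "jaw": 0}, {"dx": 0, "dy": 0, "dz": 0, "roll": 0, "jaw": 0}]}}

```text
time: 18.65
ee_pos: [0.4575, 0.2289, 0.1342]
eef_rot: [0.192, 2.681, -0.01]
ft_force: [0.5, -0.1, -0.4]
opening: 0.0003
gripper_force: 0.0
```

```bash
python3 ft.py 5
```

```text
18.9 [0.4571 0.2289 0.1337] F [-0.13  0.2   0.07] sd [0.53 0.35 0.39] tool [ 0.11  0.18 -0.13]
```

Emit:
{"method": "move_arm", "body": {"motion": [{"dx": 0.0009, "dy": 0, "dz": 0.0018, "roll": 0, "jaw": 0}, {"dx": 0.0009, "dy": 0, "dz": 0.0018, "roll": 0, "jaw": 0}, {"dx": 0.0004, "dy": 0, "dz": 0.0009, "roll": 0, "jaw": 0}, {"dx": 0, "dy": 0, "dz": 0, "roll": 0, "jaw": 0}, {"dx": 0, "dy": 0, "dz": 0, "roll": 0, "jaw": 0}]}}

```text
time: 19.52
ee_pos: [0.4566, 0.2289, 0.1279]
eef_rot: [0.192, 2.683, -0.011]
ft_force: [-0.1, -1.1, -0.4]
opening: 0.0001
gripper_force: 0.1
```

```bash
python3 ft.py 4
```

```text
19.725 [0.4566 0.2289 0.128 ] F [-0.12  0.33 -0.23] sd [0.32 0.14 0.14] tool [0.25 0.3  0.14]
```

Emit:
{"method": "move_arm", "body": {"motion": [{"dx": 0.0004, "dy": 0, "dz": 0.0009, "roll": 0, "jaw": 0}, {"dx": 0.0004, "dy": 0, "dz": 0.0009, "roll": 0, "jaw": 0}, {"dx": 0, "dy": 0, "dz": 0, "roll": 0, "jaw": 0}, {"dx": 0, "dy": 0, "dz": 0, "roll": 0, "jaw": 0}, {"dx": 0, "dy": 0, "dz": 0, "roll": 0, "jaw": 0}]}}

```text
time: 20.35
ee_pos: [0.4568, 0.229, 0.1267]
eef_rot: [0.191, 2.682, -0.011]
ft_force: [-5.1, -2.1, 7.8]
opening: 0.0002
gripper_force: 3.7
```

```bash
python3 ft.py 4
```

```text
20.55 [0.4568 0.229  0.1267] F [-5.52 -0.95  7.57] sd [0.61 0.55 0.18] tool [ 1.48 -1.51 -9.17]
```

Emit:
{"method": "move_arm", "body": {"motion": [{"dx": 0.0004, "dy": 0, "dz": 0.0009, "roll": 0, "jaw": 0}, {"dx": 0.0004, "dy": 0, "dz": 0.0009, "roll": 0, "jaw": 0}, {"dx": 0, "dy": 0, "dz": 0, "roll": 0, "jaw": 0}, {"dx": 0, "dy": 0, "dz": 0, "roll": 0, "jaw": 0}, {"dx": 0, "dy": 0, "dz": 0, "roll": 0, "jaw": 0}]}}

```text
time: 21.18
ee_pos: [0.457, 0.2291, 0.1262]
eef_rot: [0.191, 2.682, -0.012]
ft_force: [-17.4, -4.4, 24.3]
opening: -0.0001
gripper_force: 11.7
```

```bash
python3 ft.py 2
```

```text
21.275 [0.457  0.2291 0.1262] F [-16.72  -3.7   23.14] sd [0.1  0.01 0.16] tool [  4.26  -5.42 -27.95]
```

Emit:
{"method": "move_arm", "body": {"motion": [{"dx": -0.006, "dy": 0, "dz": -0.013, "roll": 0, "jaw": 0}, {"dx": 0, "dy": 0, "dz": -0.06, "roll": 0, "jaw": 0}, {"dx": 0, "dy": 0, "dz": -0.06, "roll": 0, "jaw": 0}, {"dx": 0, "dy": 0, "dz": -0.06, "roll": 0, "jaw": 0}, {"dx": 0, "dy": 0, "dz": -0.03, "roll": 0, "jaw": 0}]}}

```text
time: 21.9
ee_pos: [0.3648, 0.2373, 0.3315]
eef_rot: [0.191, 2.677, -0.006]
ft_force: [0.4, -0.6, -0.1]
opening: 0.0002
gripper_force: 0.0
```

```bash
python3 ft.py 2
python3 - <<'E'
from fit3 import *
im=env.grab_frame("scene"); cv2.imwrite("pics/s8.png",cv2.resize(im[150:280,200:440,::-1],(800,433)))
env.grab_frame("wrist");w=env.camera_info("wrist");v=r3.x.copy()
for a in (0,.03):
  v[3]=a;print(a,proj(w,pts(v)["lid_edge"]),proj(S,pts(v)["lid_edge"]))
print([env.tip_of(c,"lid_edge")[:1] for c in ("wrist","scene")])
E
```

```text
22.0 [0.3657 0.2377 0.3321] F [0.59 0.71 1.59] sd [0.07 0.38 1.98] tool [-1.13  0.83 -1.19]
0 [[311.5073738  155.71319904]] [[316.15575535 223.67243869]]
0.03 [[311.5715554 158.7822073]] [[316.09240052 221.57853637]]
[[{'xy': [311.7, 152.0], 'score': 0.65}], [{'xy': [319.9, 227.1], 'score': 0.96}]]
```

View pics/s8.png

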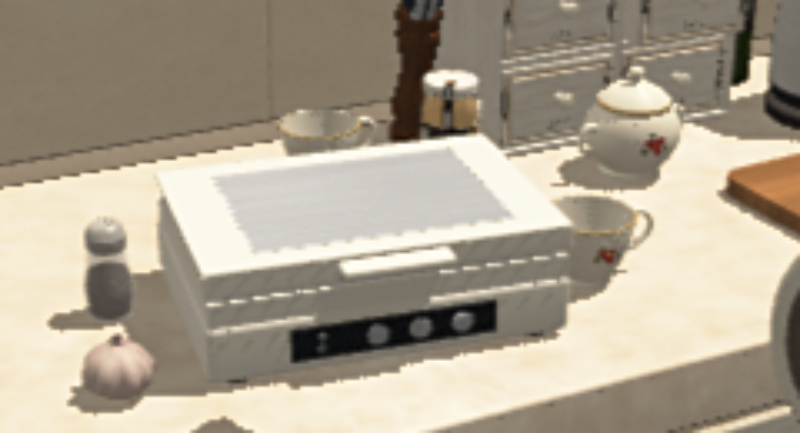

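The lid is fully shut: it met a hard stop and the edge sits where the shut position predicts. The cup, bowl, shaker and garlic haven't moved, and the arm is clear. Handing in.

```bash
python3 -c "
from station import env
print(env.finish_job())"
```

```text
the job is handed in; nothing more can be done
None
```

The lid switch was pressed until it clicked and sprang back, the lid is fully shut, the four items beside the sealer are where they were, and the job was handed in at about 22 s.

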